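# Eject the used tip and counter-hold the hidden mounting bolt of a dispensing head

### The job

The dispensing head on the pump stand is going to be swapped. First press its ejector key down until the used tip drops into the beaker underneath - do not touch the contaminated tip itself. Then reach down from above into the narrow gap between the bracket plate and the pump housing, take the hidden hexagonal bolt head squarely across two opposite flats without turning it, and finish while still holding it in a firm grip (do not let go), so that a colleague can undo the nut in front; leave the beaker standing and the things around where they are.

Things in the scene. Friction and masses are not known exactly. Their poses are not given: they have to be found in the camera images.
- stand: Fixed bench dispensing stand. Origin on the worktop under the bracket plate; x from its front to its rear, y to the left seen from the front, z up. Grey base plate x -77..102, y -70..70, top z 12 mm. White dispensing head 42 x 44 mm, z 131..173, centred on x -36, y -30, in front of the plate; beside it at y 30, z 160 the nut that the bolt ends in, to x -29.
- gap (a point): Middle of the mouth of the gap above the bolt head (stand x 27, y 30, z 182 mm; axes as the stand's). In front of it the upright steel bracket plate: x -4..4, y -62..62, top z 182. Behind it the white pump housing: x 50..100, y -65..65, top z 172. The gap, x 4..50, is open above and at both sides; above z 55 it holds only the bolt head, and a thin tube at y below -60.
- ejector_top (a point): Middle of the top of the ejector key, a round grey key 27 mm in diameter on the dispensing head, at x -36, y -30, z 193 mm of the stand when up (its round guide below ends at z 179). Pressed straight down. Axes as the stand's.
- ejector (a joint): Travel of the ejector key in m, 0 = up, 0.010 = fully down, on a hard stop; a spring brings it up again. The tip comes free after about 7 mm. It takes about 2 N to start and up to about 5 N while the claws are forced open.
- tip: Used dispenser tip, white plastic, 52 mm long, 13 mm barrel, 20 mm flange at its upper end, fine nozzle below; held upright under the dispensing head by two spring claws below its flange. Origin at the lower end of the nozzle, z up along the tip; when held, at x -36, y -30, z 76 mm of the stand. Contaminated: not to be touched.
- waste_beaker: Small empty clear beaker, 48 mm wide, 58 mm high, loose, standing on the stand's base plate under the tip. Origin in the middle of its underside, z up; inside about 34 mm wide, floor 2 mm thick.
- bolt: Steel hex bolt through the plate. Origin mid-head (stand x 19, y 30, z 160 mm). Head 22 mm across flats, 12 mm thick (x 13..25). Its x axis runs along the bolt to the rear, two flats face along its +y and -y, corners along z. Oiled, hand-tight: it slips and turns about x when gripped askew. Starts with y up to 0.4 rad off level, either way; a slot in its front end lies along z.
- bolt_corner (a point): Middle of the uppermost corner edge of the bolt head, 12.7 mm from the bolt's axis along its z; it shows how far the bolt has turned. Axes as the bolt's.
- spanner: Loose flat steel spanner 130 mm long, 38 mm wide, 8 mm thick, lying in front of the stand. Origin in the middle of its underside, x along it to the open end. Leave it.
- amber_bottle: Amber bottle with black cap, 45 mm wide, 92 mm high, beyond the stand. Origin in the middle of its underside. Leave it.
- dropper_bottle: Small amber dropper bottle, 31 mm wide, 70 mm high, beyond the stand. Origin in the middle of its underside. Leave it.
- petri: Lidded flat dish, 62 mm wide, 12 mm high, by the wall. Origin in the middle of its underside. Leave it.
- marker: Marker pen, 135 mm long, 16 mm thick, lying near the robot. Origin in the middle of its underside, y along it. Leave it.
Not all that is in view belongs to the job. There is more than one size of the waste_beaker; the job needs the largest.

How it is judged (in metres and radians):
On the way:
1. the used tip has been ejected and stands in the beaker (x of tip in the frame of waste_beaker between -0.02 and 0.02 m and y of tip in the frame of waste_beaker between -0.02 and 0.02 m and z of tip in the frame of waste_beaker between -0.005 and 0.025 m), for 0.2 s.
At the end, for the whole second after the job is handed in: Tip in the upright beaker, nozzle end under 25 mm above its underside; ejector key up again (within 3 mm); bolt head gripped with over 10 N, pad centre within 9 mm of its middle sideways, 16 mm in height, along the bolt 14 mm to the front or 18 to the rear; bolt at rest, turned less than 10 degrees (all of step 1 and angle between waste_beaker's own z axis and vertical below 0.2 rad and value of joint ejector below 0.003 m and contact force between the fingers and bolt above 10 N and x of the grasp point in the frame of stand between 0.005 and 0.037 m and y of the grasp point in the frame of stand between 0.021 and 0.039 m and z of the grasp point in the frame of stand between 0.144 and 0.176 m and distance of bolt_corner from where it was at the start of the episode below 0.0022 m and angular speed of bolt below 0.3 rad/s); the arm keeps its last pose, push and grip.
It fails at once if the contaminated tip is touched by the robot (contact force between the arm and tip above 0.3 N).
It fails at once if the contaminated tip is touched by the fingers (contact force between the fingers and tip above 0.3 N).
It fails at once if the bolt is turned by more than 10 degrees (distance of bolt_corner from where it was at the start of the episode above 0.0022 m).
It fails at once if the beaker is tipped or pushed away (angle between waste_beaker's own z axis and vertical above 0.5 rad or distance of waste_beaker from where it was at the start of the episode above 0.03 m).
It fails at once if one of the things around is displaced by more than 30 mm (distance of any of spanner, amber_bottle, dropper_bottle, petri, marker from where it was at the start of the episode above 0.03 m).
It also fails if it takes over 45 s, if anything falls off the work surface, if the arm or the gripper's body presses on something with over 40 N, if the wrist force passes 120 N, or if a joint passes its speed limit or range.

### The arm

A 6-joint arm with a two-finger parallel gripper is mounted at the origin on the work surface; the furniture and walls round the work are solid. World frame = base frame: x ahead of the robot, y to its left, z up, the work surface at z = 0. Lengths are in m, angles in degrees, forces in N, time in s.
With the tool pointing down it reaches from about 0.3 to 0.875 m from the base axis. Payload 4.2 kg.
Tool frame: the origin (TCP) lies midway between the tips of the shut fingers; the grasp point (between the pads) lies 19 mm behind it; z points along the fingers, y is the direction in which the jaws open and shut (so a half turn about z gives the same grasp; the last joint's range is limited). The gripper opens to 85 mm and grips with 20 to 120 N. Pads are 22 mm wide; open, the fingers measure 114 mm over their backs; the gripper's body (76 mm by 85 mm) begins 54 mm behind the grasp point. The pads swing forward as they close: fully open they stand 13 mm farther back than shut.
Start: joints at [63.713, 18.312, 89.639, -0, 72.044, -1.146], TCP at [0.244, 0.521, 0.231] pointing down, gripper open.
Joint ranges: [-177.97, 177.97], [-48.28, 115.42], [12.27, 149.76], [-77.06, 257.06], [2.81, 150.46], [-146.56, 146.56]. Speed limits (degrees/s): [147.25, 147.25, 180, 180, 180, 180].

### API

Orientations are given as [roll, pitch, yaw] about the fixed x, y, z axes, in that order (R = Rz(yaw) Ry(pitch) Rx(roll)).
In Python, from station import robot gives the robot as it stands. The module is installed in compiled form; this text tells all that it offers.
- The arm moves only by the shell command python3 -m creep 'ROWS' [OPENING] [FORCE]. ROWS is text: rows parted by semicolons, each of 6 numbers parted by spaces: the shift along the tool's x, y, z in m, then the turn, a rotation vector about the tool's x, y, z in degrees. In form: x y z ax ay az; .... A call has 1 to 8 rows; each row is the pose to reach, as a shift and turn from the pose measured when the call began, along the tool's axes at that moment; what a row does not reach only later rows make up. A row lasts 1/8 s, in which the tool goes at most 62.5 mm and 10.7 degrees, less where a joint would pass 70% of its speed; a pose out of reach is approached as far as the arm can. A call with a gripper value outside its range is refused whole. OPENING is the opening, from 0 (shut) to 1 (fully open), set as the call begins (- or left out, the last holds). The fingers move at their own pace and stop on an object; FORCE is the grip in N (left out, the last holds). Time passes only in rows, so rows that repeat a pose let the fingers close. It gives the time, the measured TCP pose, the force and the opening at its end, in the units of the state.
- robot.get_obs(): the state, without advancing time (a new reading comes with each control period).
- robot.grab_frame(name): name is "scene" or "top" or "wrist"; returns the picture (384x512x3 uint8, blue, green, red); there is no depth.
- robot.calibration(name): a dict with "intrinsics" (3x3 intrinsics, pixels), "rvec" (rotation vector, rad) and "tvec" (3), from world to camera coordinates, as OpenCV has them; the wrist camera has in their place "T_tool_cam" (4x4, takes a point from camera to tool coordinates, whose origin is the TCP and whose axes are the flange's). Camera axes: x right, y down, z forward; pixel columns grow to the right and rows downward; lengths in m; the calibration is good to about 2 mm. A picture is of the moment at which its call begins: read the wrist's pose just before it. calibration takes no time and is no camera call.
- robot.hand_in(): hands the job in, once; it reports no verdict.
The state is a dict: "time_s": time; "joint_pos": joint angles; "joint_vel": joint speeds; "joint_torque": joint torques, N m; "tcp_pos": TCP position; "tool_rot": TCP orientation; "force": force on the tool from outside, world axes, zero at the start; "torque": the same for the moment, N m; "opening": finger opening in m.
Only numpy, scipy, OpenCV 4.12 (cv2) and the standard library are available. Lean on these libraries where they do the work, as an engineer would, in place of code of your own. Each camera call takes 0.05 s, during which the arm holds its last target.

## Working session

There is one attempt and no reset: what is moved stays moved. The work goes in short steps, Python scripts to look and compute and a shell command to move; the robot and the scene stay as the last step left them, time stands still between calls to the robot, and variables do not carry over. Pictures are saved under pics/ and viewed, and the job is handed in when it is done.

```bash
ls; mkdir -p pics
python3 - <<'E'
from station import robot
import cv2,numpy as np
o=robot.get_obs()
print({k:np.round(v,3) for k,v in o.items()})
for n in ["scene","top","wrist"]:
    f=robot.grab_frame(n); cv2.imwrite(f"pics/{n}0.png",f)
    print(n,{k:np.round(v,4).tolist() for k,v in robot.calibration(n).items()})
E
```

```text
pics
{'time_s': np.float64(0.0), 'joint_pos': array([63.713, 18.353, 89.707, -0.   , 72.043, -1.147]), 'joint_vel': array([ 0.078, -0.047, -0.042, -0.111,  0.044,  0.009]), 'joint_torque': array([-1.0000e-03, -4.1552e+01, -2.3416e+01, -0.0000e+00,  8.0000e-03,
       -0.0000e+00]), 'tcp_pos': array([0.244, 0.52 , 0.23 ]), 'tool_rot': array([-1.79897e+02, -2.00000e-03,  1.54860e+02]), 'force': array([-0.279, -0.528,  0.002]), 'torque': array([-0.016, -0.023, -0.029]), 'opening': np.float64(0.085)}
scene {'intrinsics': [[472.5314, 0.0, 261.7119], [0.0, 472.5314, 195.785], [0.0, 0.0, 1.0]], 'rvec': [0.8859, -2.6175, 0.9896], 'tvec': [0.2428, 0.5287, 0.6931]}
top {'intrinsics': [[391.3172, 0.0, 249.594], [0.0, 391.3172, 191.2005], [0.0, 0.0, 1.0]], 'rvec': [2.1651, -2.1351, 0.0963], 'tvec': [-0.3076, 0.5218, 1.0699]}
wrist {'intrinsics': [[292.447, 0.0, 256.0016], [0.0, 292.447, 193.2586], [0.0, 0.0, 1.0]], 'T_tool_cam': [[0.0011, -0.9455, -0.3255, 0.0839], [1.0, 0.0007, 0.0011, 0.0007], [-0.0008, -0.3255, 0.9455, -0.1426], [0.0, 0.0, 0.0, 1.0]]}
```

View pics/scene0.png

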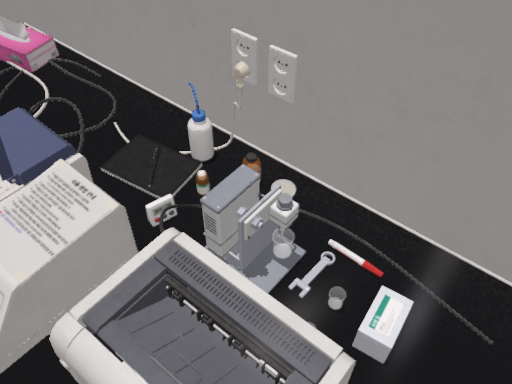

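View pics/top0.png

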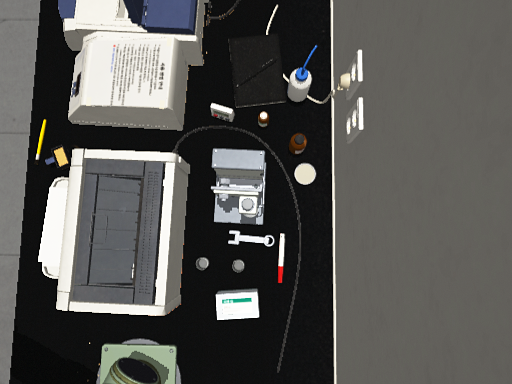

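View pics/wrist0.png

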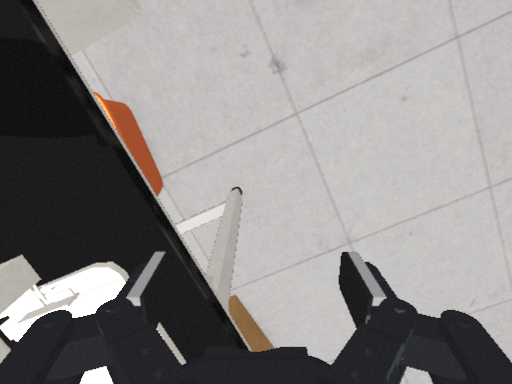

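```bash
cat > h.py <<'E'
import numpy as np,cv2
from station import robot
from scipy.spatial.transform import Rotation as R
def cal(n):
    c=robot.calibration(n); return np.array(c['intrinsics']),np.array(c['rvec']),np.array(c['tvec'])
def proj(n,P):
    K,r,t=cal(n); return cv2.projectPoints(np.atleast_2d(np.float64(P)),r,t,K,None)[0][:,0]
def ray(n,uv):
    K,r,t=cal(n); Rm=cv2.Rodrigues(r)[0]; c=-Rm.T@t
    return c,Rm.T@np.linalg.solve(K,[uv[0],uv[1],1])
def onz(n,uv,z):
    c,d=ray(n,uv); return c+d*(z-c[2])/d[2]
def stand2w(T,p):  # T=(x,y,yawdeg)
    a=np.radians(T[2]);p=np.atleast_2d(p)
    return np.c_[T[0]+np.cos(a)*p[:,0]-np.sin(a)*p[:,1],T[1]+np.sin(a)*p[:,0]+np.cos(a)*p[:,1],p[:,2]]
def wristT():
    o=robot.get_obs(); T=np.eye(4);T[:3,:3]=R.from_euler('xyz',o['tool_rot'],degrees=True).as_matrix();T[:3,3]=o['tcp_pos']
    return T@np.array(robot.calibration('wrist')['T_tool_cam'])
E
python3 - <<'E'
from h import *
for n in['top','scene']:
    K,r,t=cal(n); print(n,-cv2.Rodrigues(r)[0].T@t)
    print(proj(n,[[0,0,0],[.3,0,0],[.6,0,0],[.244,.521,.231],[.5,-.3,0],[.5,-.3,.2]]).round())
for p in [(215,223),(263,223),(213,150),(265,150)]: print(onz('top',p,.0))
im=cv2.imread('pics/top0.png'); cv2.imwrite('pics/topz.png',cv2.resize(im[110:290,180:330],None,fx=4,fy=3.3,interpolation=cv2.INTER_CUBIC)[:600])
cv2.imwrite('pics/topz.png',cv2.resize(im[135:235,190:330],None,fx=5.7,fy=5.7,interpolation=cv2.INTER_CUBIC))
im=cv2.imread('pics/scene0.png'); cv2.imwrite('pics/scz.png',cv2.resize(im[150:300,180:360],None,fx=4,fy=4,interpolation=cv2.INTER_CUBIC))
E
```

```text
top [ 0.40053418 -0.32899231  1.1147966 ]
[[ 137.  382.]
 [ 142.  271.]
 [ 147.  166.]
 [-119.  301.]
 [ 250.  201.]
 [ 247.  194.]]
scene [0.17275489 0.20108683 0.86523004]
[[ 427.  556.]
 [ 264.  424.]
 [ 141.  324.]
 [-107. 1005.]
 [ 273.  249.]
 [ 276.  189.]]
[ 0.43664137 -0.2024314   0.        ]
[ 0.43862814 -0.33905498  0.        ]
[ 0.6484175  -0.19118004  0.        ]
[ 0.64991152 -0.34243621  0.        ]
```

View pics/topz.png

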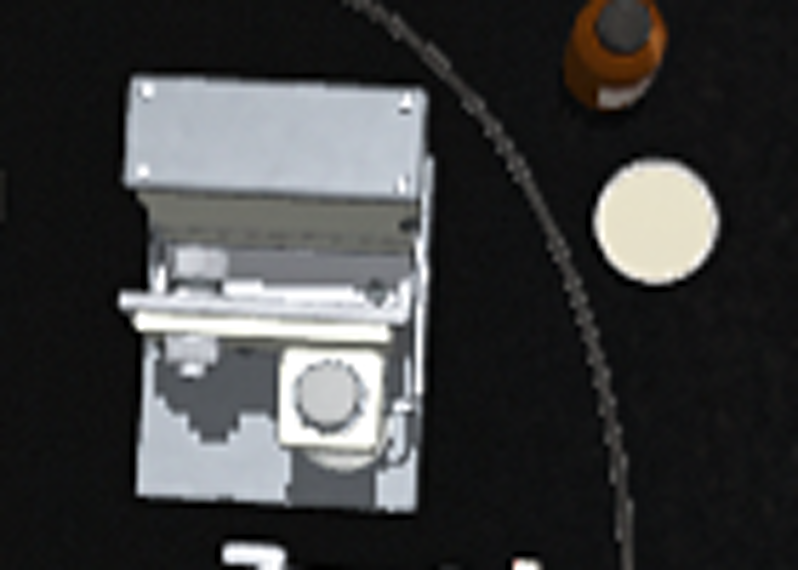

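View pics/scz.png

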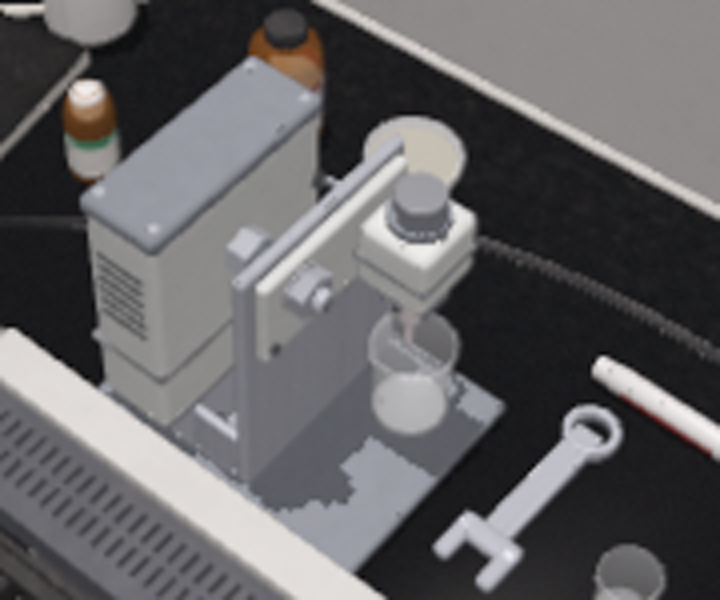

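```bash
cat > fit.py <<'E'
from h import *
from scipy.optimize import least_squares
top=[((131,76),(100,65,172)),((428,90),(100,-65,172)),((423,192),(50,-65,172)),((125,184),(50,65,172)),((137,495),(-77,70,12)),((415,510),(-77,-70,12)),((331,396),(-36,-30,193))]
sc=[((83,203),(100,65,172)),((250,57),(100,-65,172)),((321,97),(50,-65,172)),((153,250),(50,65,172)),((505,405),(-77,-70,12)),((420,192),(-36,-30,193))]
tp=np.array([((a[0]+.5)/5.7-.5+190,(a[1]+.5)/5.7-.5+135) for a,_ in top]); tq=np.array([b for _,b in top])/1e3
sp=np.array([((a[0]+.5)/4-.5+180,(a[1]+.5)/4-.5+150) for a,_ in sc]); sq=np.array([b for _,b in sc])/1e3
def run(use):
    def f(T):
        out=[]
        if 't' in use: out.append((proj('top',stand2w(T,tq))-tp).ravel())
        if 's' in use: out.append((proj('scene',stand2w(T,sq))-sp).ravel())
        return np.concatenate(out)
    s=least_squares(f,[.53,-.27,0],x_scale=[.01,.01,1]); print(use,s.x.round(4),f(s.x).reshape(-1,2).round(1).tolist()); return s.x
if __name__=='__main__':
    for u in['t','s','ts']: T=run(u)
    print(stand2w(T,[[-.036,-.03,.193],[.019,.03,.16],[.027,.03,.182]]).round(4))
E
python3 fit.py
```

```text
t [ 0.5147 -0.2718 -2.0801] [[-0.3, -0.6], [0.3, -0.7], [0.2, 1.5], [-0.5, 0.4], [-0.3, 0.1], [0.6, 0.0], [-0.0, -0.6]]
s [ 0.5139 -0.2682 -1.4006] [[-1.9, -0.4], [-0.2, -0.8], [0.9, 0.3], [-0.0, 0.7], [0.7, -0.5], [0.6, 0.2]]
ts [ 0.5146 -0.27   -1.6966] [[-1.3, -0.4], [-0.6, -0.9], [-0.6, 1.3], [-1.4, 0.6], [-0.7, 0.3], [0.2, -0.1], [-0.7, -0.7], [-1.5, -1.3], [0.4, -1.5], [1.4, -0.4], [0.3, -0.3], [0.9, -1.0], [0.9, -0.4]]
[[ 0.4777 -0.299   0.193 ]
 [ 0.5345 -0.2406  0.16  ]
 [ 0.5425 -0.2408  0.182 ]]
```

Run:
```python
from h import *
# triangulate
def tri(a,b):
    c1,d1=ray('top',a);c2,d2=ray('scene',b)
    A=np.c_[d1,-d2];s=np.linalg.lstsq(A,c2-c1,rcond=None)[0]
    p,q=c1+s[0]*d1,c2+s[1]*d2;return ((p+q)/2).round(3),np.linalg.norm(p-q).round(4)
print(tri((187,153),(173,237)),tri((180,313),(345,362)))
im=cv2.imread('pics/top0.png'); cv2.imwrite('pics/topm.png',cv2.resize(im[90:384,10:300],None,fx=2,fy=2))
im=cv2.imread('pics/scene0.png'); cv2.imwrite('pics/scm.png',cv2.resize(im[200:384,0:400],None,fx=2,fy=2))
```

```text
(array([ 0.617, -0.136,  0.123]), np.float64(0.0105)) (array([ 0.222, -0.13 ,  0.122]), np.float64(0.0265))
```

View pics/topm.png

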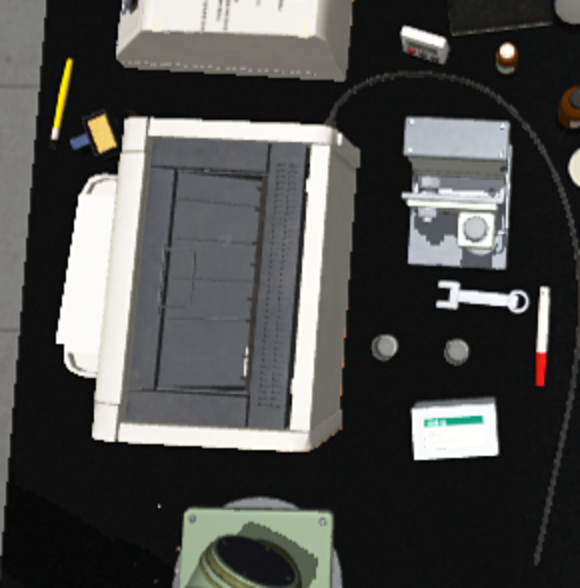

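View pics/scm.png

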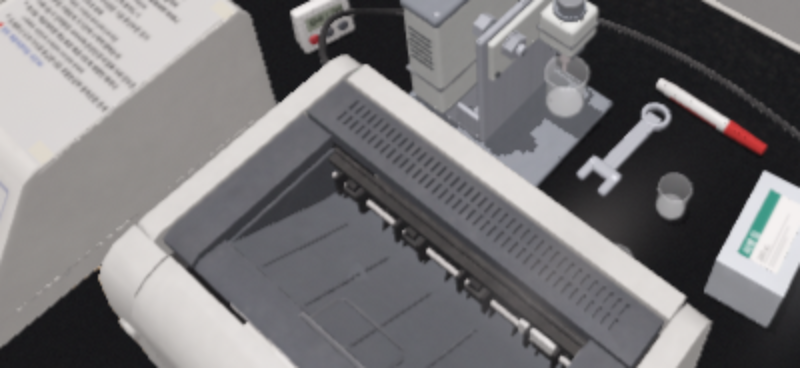

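Run:
```python
from h import *
def tri(a,b):
    c1,d1=ray('top',a);c2,d2=ray('scene',b)
    A=np.c_[d1,-d2];s=np.linalg.lstsq(A,c2-c1,rcond=None)[0]
    p,q=c1+s[0]*d1,c2+s[1]*d2;return ((p+q)/2).round(3),np.linalg.norm(p-q).round(4)
print(tri((174,154),(176,231)),tri((163,313),(342,352)))
for n in['top','scene']: print(n,proj(n,[[.62,-.136,.12],[.62,-.136,.2],[.62,-.136,0.25]]))
```

```text
(array([ 0.595, -0.12 ,  0.181]), np.float64(0.0054)) (array([ 0.231, -0.107,  0.194]), np.float64(0.0177))
top [[186.14887285 150.39339363]
 [179.95848291 143.10976568]
 [175.52762959 137.89641282]]
scene [[174.69311384 238.02306881]
 [169.36596956 211.90215836]
 [165.63627918 193.61414075]]
```

```bash
cat >> h.py <<'E'
def delta(pos,rot,base=None):
    """shift (tool axes, m) and rotvec (deg) from current (or base) pose to target"""
    if base is None:
        o=robot.get_obs(); p,r=np.array(o['tcp_pos']),R.from_euler('xyz',o['tool_rot'],degrees=True)
    else: p,r=np.array(base[0]),R.from_euler('xyz',base[1],degrees=True)
    d=r.inv().apply(np.array(pos)-p); a=(r.inv()*R.from_euler('xyz',rot,degrees=True)).as_rotvec(degrees=True)
    print('delta',d.round(4),'turn',a.round(2),'rows>=',np.linalg.norm(d)/.0625,np.linalg.norm(a)/10.7); return d,a
E
python3 - <<'E'
from h import *
p=[.244,.52,.36]
delta([.244,.52,.40],[180,0,154.86])
delta([.44,-.27,.40],[180,0,178.3])
E
```

```text
delta [ 0.     -0.0005 -0.1693] turn [-0.08 -0.   -0.  ] rows>= 2.709591960179247 0.007492648348676373
delta [-0.513  -0.6324 -0.1685] turn [-8.000e-02 -2.000e-02 -2.344e+01] rows>= 13.304948051689577 2.1906885886677987
```

```bash
python3 -m creep '0 0 -0.06 0 0 0; 0 0 -0.12 0 0 0; 0 0 -0.168 0 0 0; -0.04 -0.04 -0.168 0 0 -2; -0.08 -0.09 -0.168 0 0 -4; -0.12 -0.135 -0.168 0 0 -5; -0.16 -0.18 -0.168 0 0 -6; -0.19 -0.23 -0.168 0 0 -8' 1; python3 -c "
from h import *
delta([.44,-.27,.40],[180,0,178.3]);print(robot.get_obs()['joint_pos'])"
```

```text
time_s: 1.15
tcp_pos: [0.3188, 0.2295, 0.3986]
tool_rot: [-179.9, 0.0, 162.9]
force: [0.5, -0.7, -0.1]
opening: 0.0854
delta [-0.2626 -0.4419 -0.0005] turn [-1.100e-01 -1.000e-02 -1.539e+01] rows>= 8.224174781581551 1.438142106505685
[ 3.41321701e+01 -2.36068412e+00  9.09167333e+01 -7.22247267e-02
  9.15257475e+01 -3.87819654e+01]
```

```bash
python3 -m creep '-0.03 -0.05 0 0 0 -2; -0.06 -0.1 0 0 0 -4; -0.09 -0.15 0 0 0 -6; -0.12 -0.2 0 0 0 -8; -0.15 -0.25 0 0 0 -10; -0.18 -0.3 0 0 0 -12; -0.21 -0.35 0 0 0 -14; -0.24 -0.4 0 0 0 -15.4'; python3 -m creep '-0.02 -0.04 0 0 0 0; -0.022 -0.042 0 0 0 0; -0.022 -0.042 0 0 0 0'; python3 -c "
from h import *
delta([.44,-.27,.40],[180,0,178.3]);print(robot.get_obs()['joint_pos'])
np.save('w1.npy',wristT()); cv2.imwrite('pics/w1.png',robot.grab_frame('wrist'))"
```

```text
time_s: 2.15
tcp_pos: [0.4307, -0.2253, 0.3992]
tool_rot: [-179.9, -0.0, 178.3]
force: [0.7, -0.6, 0.4]
opening: 0.0852
time_s: 2.52
tcp_pos: [0.4513, -0.2675, 0.3988]
tool_rot: [-180.0, -0.1, 178.3]
force: [-0.2, 0.0, -0.8]
opening: 0.0854
delta [ 0.0112 -0.0028 -0.0012] turn [-0.02 -0.08  0.03] rows>= 0.18545576607691588 0.008124517565281236
[-3.18825871e+01  1.04253930e+01  7.68294260e+01 -5.64886950e-02
  9.28057159e+01 -1.20211955e+02]
```

View pics/w1.png

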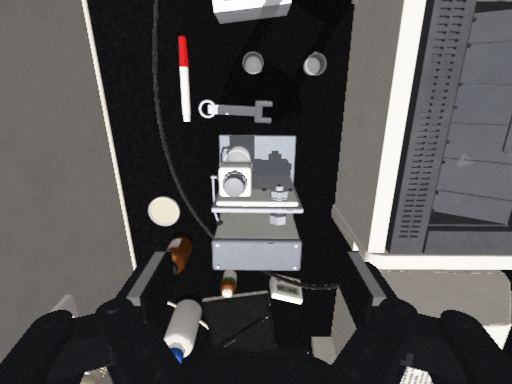

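```bash
python3 -m creep '0 0 0.06 0 0 0; -0.019 -0.0025 0.118 0 0 0; -0.019 -0.0025 0.118 0 0 0; -0.019 -0.0025 0.118 0 0 0'; python3 -c "
from h import *
np.save('w2.npy',wristT()); f=robot.grab_frame('wrist');cv2.imwrite('pics/w2.png',f);cv2.imwrite('pics/w2z.png',cv2.resize(f[60:300,120:400],None,fx=2.8,fy=2.5))"
```

```text
time_s: 3.08
tcp_pos: [0.4705, -0.2699, 0.2839]
tool_rot: [-179.9, 0.1, 178.4]
force: [0.5, 0.2, 1.2]
opening: 0.0859
```

View pics/w2.png

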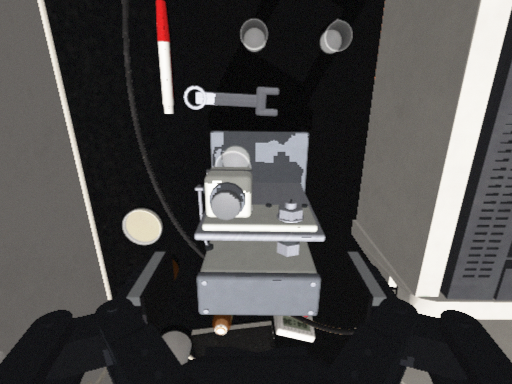

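View pics/w2z.png

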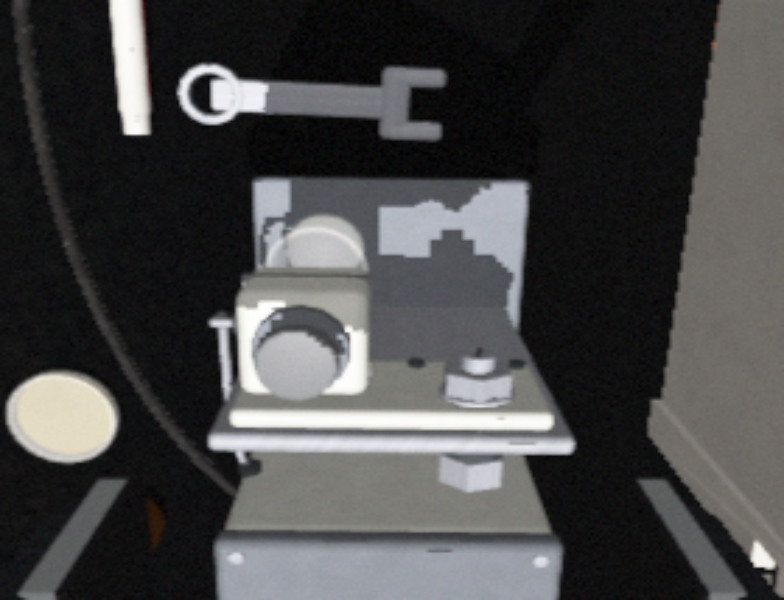

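```bash
cat > fitw.py <<'E'
from h import *
from scipy.optimize import least_squares
def wproj(Tc,P):
    K=np.array(robot.calibration('wrist')['intrinsics']); Q=np.linalg.inv(Tc); c=(Q[:3,:3]@np.atleast_2d(P).T).T+Q[:3,3]
    u=c@K.T; return u[:,:2]/u[:,2:]
E
python3 - <<'E'
from fitw import *
Tc=np.load('w2.npy')
F=[((297,363),(-36,-30,193)),((209,448),(4,-62,182)),((575,451),(4,62,182)),((217,537),(50,-65,172)),((562,545),(50,65,172)),((254,180),(-77,-70,12)),((529,182),(-77,70,12))]
px=np.array([((a[0]+.5)/2.8-.5+120,(a[1]+.5)/2.5-.5+60) for a,_ in F]);q=np.array([b for _,b in F])/1e3
f=lambda T:(wproj(Tc,stand2w(T,q))-px).ravel()
s=least_squares(f,[.5146,-.27,-1.7],x_scale=[.01,.01,1]);print(s.x.round(4),f(s.x).reshape(-1,2).round(1).tolist())
print(f([.5146,-.27,-1.7]).reshape(-1,2).round(1).tolist())
print(stand2w(s.x,[[-.036,-.03,.193],[.019,.03,.16],[.024,.03,.160]]).round(4))
g=lambda T:(wproj(Tc,stand2w(T,q)+[0,0,T[3]])-px).ravel()
s=least_squares(g,[.5146,-.27,-1.7,0],x_scale=[.01,.01,1,.01]);print(s.x.round(4),g(s.x).reshape(-1,2).round(1).tolist())
E
```

```text
[ 0.5147 -0.2669 -2.3709] [[0.0, 0.0], [-0.7, 1.0], [0.8, 1.7], [-2.1, 0.9], [2.0, -0.6], [-1.0, -2.0], [1.1, -1.3]]
[[-4.1, 0.3], [-4.0, 1.6], [-2.4, 0.9], [-4.5, 1.5], [-0.4, -1.2], [-3.8, -1.5], [-1.7, -1.9]]
[[ 0.4775 -0.2954  0.193 ]
 [ 0.535  -0.2377  0.16  ]
 [ 0.54   -0.2379  0.16  ]]
[ 0.5171 -0.267  -2.3246 -0.0053] [[0.6, 0.4], [0.5, 0.6], [-0.7, 1.2], [-0.9, -0.1], [0.7, -1.7], [-0.4, -0.7], [0.2, -0.1]]
```

```bash
python3 -m creep '-0.007 -0.0268 0.06 0 0 0; -0.007 -0.0268 0.068 0 0 0; -0.007 -0.0268 0.068 0 0 0; -0.007 -0.0268 0.068 0 0 0; -0.007 -0.0268 0.068 0 0 0' 0 20; python3 -c "
from h import *
delta([.4776,-.2965,.196],[180,0,178.0])
np.save('w3.npy',wristT()); f=robot.grab_frame('wrist');cv2.imwrite('pics/w3.png',f);f=robot.grab_frame('scene');cv2.imwrite('pics/s3.png',cv2.resize(f[110:290,160:360],None,fx=3.3,fy=3.3))"
```

```text
time_s: 3.75
tcp_pos: [0.4779, -0.2976, 0.2185]
tool_rot: [-179.7, 0.4, 178.4]
force: [-0.9, -0.1, -0.2]
opening: 0.0002
delta [0.0005 0.0012 0.0225] turn [-0.29  0.37  0.44] rows>= 0.36050007075624607 0.06006772759192773
```

View pics/w3.png

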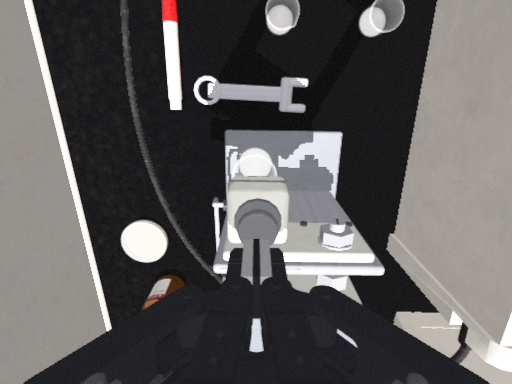

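View pics/s3.png

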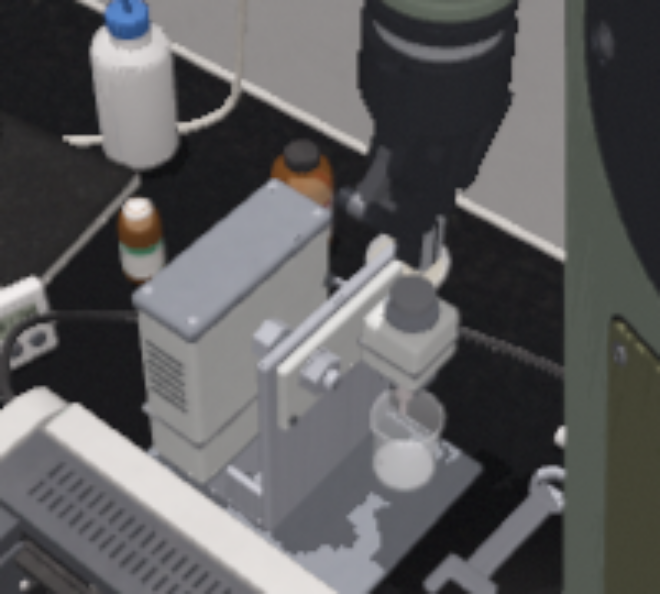

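```bash
python3 -c "
from fitw import *
P=[[.4779,-.2976,.2185],[.4776,-.2965,.193]]
print((proj('scene',P)-[160,110])*3.3); print(wproj(np.load('w3.npy'),P))"
```

```text
[[415.09233181 259.24836795]
 [411.86368384 290.50925143]]
[[254.55199119 252.07304118]
 [256.61457349 230.71386141]]
```

```bash
python3 -m creep '0 0 0.015 0 0 0; 0 0.001 0.024 0 0 0; 0 0.001 0.027 0 0 0; 0 0.001 0.029 0 0 0; 0 0.001 0.031 0 0 0'
```

```text
time_s: 4.47
tcp_pos: [0.4776, -0.2964, 0.1868]
tool_rot: [-179.8, 0.3, 178.4]
force: [-1.4, 1.0, 2.3]
opening: -0.0
```

```bash
python3 -m creep '0 0 0.001 0 0 0; 0 0 0.002 0 0 0; 0 0 0.003 0 0 0; 0 0 0.003 0 0 0; 0 0 0.003 0 0 0'; python3 -c "
from h import *
f=robot.grab_frame('scene');cv2.imwrite('pics/s4.png',cv2.resize(f[110:290,160:360],None,fx=3.3,fy=3.3))"
```

```text
time_s: 5.1
tcp_pos: [0.4776, -0.2964, 0.1839]
tool_rot: [-179.8, 0.3, 178.4]
force: [-2.4, 0.9, 3.5]
opening: 0.0001
```

View pics/s4.png

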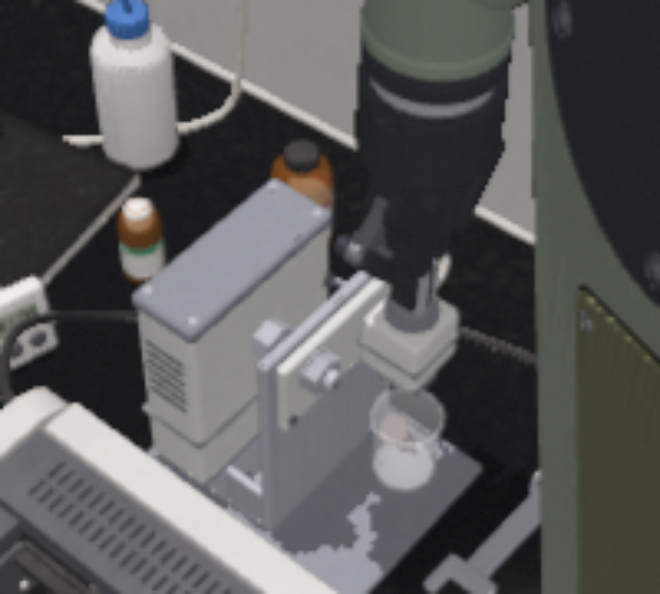

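```bash
python3 -m creep '0 0 -0.06 0 0 0; -0.02 0.03 -0.08 0 0 0; -0.05 0.058 -0.045 0 0 0; -0.05 0.058 -0.045 0 0 0; -0.05 0.058 -0.045 0 0 0' 1; python3 -c "
from h import *
np.save('w5.npy',wristT()); f=robot.grab_frame('wrist');cv2.imwrite('pics/w5.png',f);cv2.imwrite('pics/w5z.png',cv2.resize(f[140:320,150:370],None,fx=3.3,fy=3.3,interpolation=cv2.INTER_CUBIC))"
```

```text
time_s: 5.78
tcp_pos: [0.5289, -0.2401, 0.2286]
tool_rot: [-179.7, 0.3, 178.4]
force: [0.6, -0.6, -0.8]
opening: 0.0852
```

View pics/w5.png

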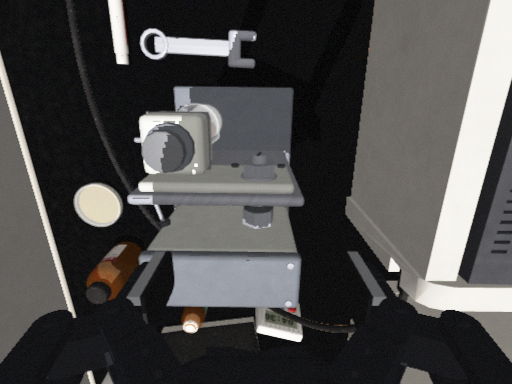

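View pics/w5z.png

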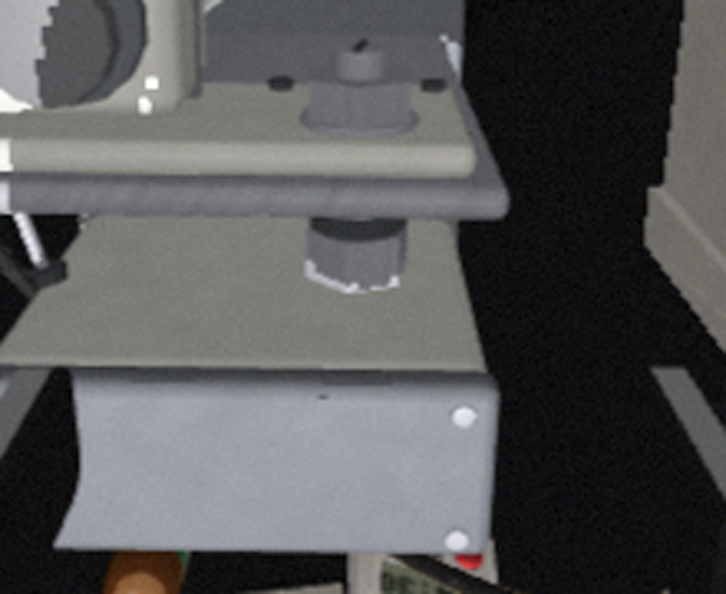

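```bash
cat > hexfit.py <<'E'
from fitw import *
def hexpts(v,rad=.0127,x=.025,angs=(60,0,-60)):
    # v=(y,z,phi) in stand frame ; angle from up toward -y (rotation about +x: z-> -y)
    return np.array([[x,v[0]-rad*np.sin(np.radians(v[2]+a)),v[1]+rad*np.cos(np.radians(v[2]+a))] for a in angs])
E
python3 - <<'E'
from hexfit import *
Tc=np.load('w5.npy')
px=np.array([((a+.5)/3.3-.5+150,(b+.5)/3.3-.5+140) for a,b in [(305,272),(355,290),(403,280)]])
for T in [(.5147,-.2685,-2.0),(.5147,-.267,-2.37)]:
    f=lambda v:(wproj(Tc,stand2w(T,hexpts((v[0],.160,v[1]))+[v[2],0,0]))-px).ravel()
    s=least_squares(f,[.03,0,0],x_scale=[.01,10,.01]);print(s.x,f(s.x).round(2))
# angle of slot
    c=wproj(Tc,stand2w(T,[[-.029,.03,.160]]));print((c-[150,140])*3.3)
    for ph in(-20,-10,0,10,20):
        d=hexpts((.03,.16,ph),.005,-.029,(0,180)); w=wproj(Tc,stand2w(T,d));e=w[0]-w[1];print(ph,e.round(1))
E
```

```text
[3.10057728e-02 4.34641799e+00 9.90774653e-05] [ 0.92  0.82 -0.65 -0.42 -0.25 -0.4 ]
[[353.92704442  40.20741434]]
-20 [4.7 2.6]
-10 [2.4 2.7]
0 [0.  2.7]
10 [-2.4  2.7]
20 [-4.7  2.5]
[ 2.96119813e-02  3.94700411e+00 -3.76808608e-05] [ 0.89  0.78 -0.61 -0.42 -0.26 -0.36]
[[361.55749512  40.91694953]]
-20 [4.8 2.6]
-10 [2.5 2.7]
0 [0.1 2.7]
10 [-2.3  2.6]
20 [-4.6  2.5]
```

Run:
```python
from fitw import *
T=(.5147,-.2675,-2.2)
r=R.from_euler('xyz',[180,0,177.8],degrees=True)*R.from_rotvec([0,-26,0],degrees=True)
Tc=np.array(robot.calibration('wrist')['T_tool_cam'])
tgt=stand2w(T,[[-.029,.03,.16]])[0]
for d in (.22,.26):
    z=(r.as_matrix()@Tc[:3,:3])[:,2]; cam=tgt-d*z; tcp=cam-r.as_matrix()@Tc[:3,3]
    print(z,cam,tcp); delta(tcp,r.as_euler('xyz',degrees=True))
```

```text
[ 0.70685535 -0.02578105 -0.70688814] [ 0.33136483 -0.23073704  0.31551539] [ 0.46895448 -0.23655682  0.22397532]
delta [0.06   0.0022 0.0049] turn [ -0.14 -25.69   0.66] rows>= 0.9639095843081381 2.4015936733587657
[ 0.70685535 -0.02578105 -0.70688814] [ 0.30309062 -0.22970579  0.34379092] [ 0.44068026 -0.23552558  0.25225084]
delta [ 0.0881  0.0023 -0.0236] turn [ -0.14 -25.69   0.66] rows>= 1.4603633852409206 2.4015936733587657
```

```bash
python3 -m creep '0.02 0 -0.015 0 -8 0; 0.045 0.002 -0.005 0 -17 0.6; 0.06 0.002 0.005 0 -25.7 0.6; 0.06 0.002 0.005 0 -25.7 0.6; 0.06 0.002 0.005 0 -25.7 0.6'; python3 -c "
from h import *
np.save('w6.npy',wristT()); f=robot.grab_frame('wrist');cv2.imwrite('pics/w6.png',f);cv2.imwrite('pics/w6z.png',cv2.resize(f[150:250,200:320],None,fx=6,fy=6,interpolation=cv2.INTER_CUBIC))"
```

```text
time_s: 6.45
tcp_pos: [0.4697, -0.2384, 0.2257]
tool_rot: [-179.7, 26.2, 177.9]
force: [0.9, -1.5, 0.5]
opening: 0.0854
```

View pics/w6z.png

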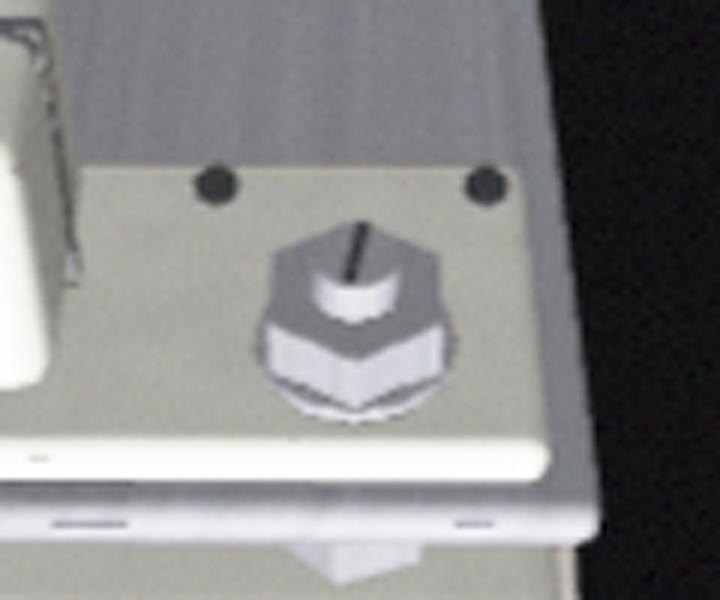

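View pics/w6.png

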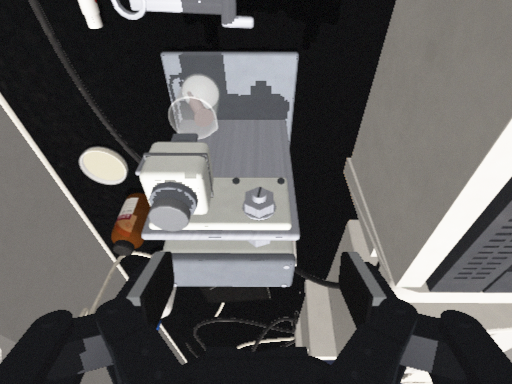

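Run:
```python
from hexfit import *
Tc=np.load('w6.npy')
P=lambda a:np.array([((x+.5)/6-.5+200,(y+.5)/6-.5+150) for x,y in a])
im=cv2.imread('pics/w6.png'); g=cv2.cvtColor(im,cv2.COLOR_BGR2GRAY)
# slot by darkness moment
sub=255-g[185:199,252:266].astype(float); w=np.clip(sub-150,0,None); print(g[185:199,252:266])
T=(.5147,-.2670,-2.2)
K=np.array(robot.calibration('wrist')['intrinsics'])
# project slot pixels onto plane x=-.029 stand
a=np.radians(T[2]);n=np.array([np.cos(a),np.sin(a),0]);o=stand2w(T,[[-.029,0,0]])[0]
def onp(uv,off=-.029):
    o=stand2w(T,[[off,0,0]])[0]; d=Tc[:3,:3]@np.linalg.solve(K,[uv[0],uv[1],1]);c=Tc[:3,3];p=c+d*((o-c)@n)/(d@n)
    q=p-[T[0],T[1],0];return np.array([-np.sin(a)*q[0]+np.cos(a)*q[1],q[2]])
s=[onp(u) for u in P([(347,283),(365,224)])];e=s[0]-s[1];print(s,'phi',np.degrees(np.arctan2(-e[0],e[1])))
# bolt end outline: left,right,bottom of the bright ring
for u in P([(312,285),(400,285),(358,224)]): print(onp(u))
print((wproj(Tc,stand2w(T,[[-.029,.03,.160],[.025,.03,.16]]))-[200,150])*6)
for ph in (0,5,10,15,20): print(ph,((wproj(Tc,stand2w(T,hexpts((.03,.16,ph))))-[200,150])*6).round().tolist())
```

```text
[[170 172 171 168 171 171 169 172 171 171 175 171 173 168]
 [166 171 170 169 167 166 165 155 155 160 171 173 171 169]
 [172 170 170 163 151 141 134  97  74 111 152 164 169 170]
 [164 162 151 134 128 128 115  85  56  98 131 143 159 165]
 [140 137 129 126 130 129 108  70  69 107 131 129 131 144]
 [123 126 130 125 129 129 101  61  80 114 130 133 131 131]
 [127 124 127 128 126 129  93  53  90 124 128 129 127 129]
 [123 124 130 128 125 114  78  62 100 130 130 125 126 128]
 [132 129 129 130 128 104  68  70 108 125 127 127 128 124]
 [128 130 129 130 125 101  65  88 114 128 131 128 126 129]
 [143 147 137 130 121  86  53  90 126 127 130 131 135 151]
 [152 171 168 147 128  90  62 103 131 128 138 151 173 180]
 [157 184 201 193 170 148 139 150 161 167 188 208 211 189]
 [160 187 210 217 226 227 227 226 225 229 230 219 207 186]]
[array([0.02849482, 0.16618652]), array([0.03078143, 0.15571723])] phi 12.320547545902738
[0.02419238 0.16654469]
[0.03501021 0.16650535]
[0.02989055 0.15572046]
[[356.50859998 245.16152726]
 [353.53970307 505.53066733]]
0 [[278.0, 541.0], [354.0, 578.0], [430.0, 541.0]]
5 [[274.0, 535.0], [346.0, 577.0], [426.0, 547.0]]
10 [[272.0, 529.0], [338.0, 576.0], [421.0, 552.0]]
15 [[270.0, 523.0], [331.0, 575.0], [416.0, 556.0]]
20 [[268.0, 517.0], [323.0, 573.0], [411.0, 561.0]]
```

Run:
```python
from hexfit import *
Tc=np.load('w6.npy');T=(.5147,-.2670,-2.2)
im=cv2.imread('pics/w6.png'); g=cv2.cvtColor(im,cv2.COLOR_BGR2GRAY).astype(float)
c=np.arange(256,264);pts=[]
for r in range(187,197):
    row=g[r,c]; w=np.clip(min(row[0],row[-1],126)-row,0,None); w[w<8]=0; pts.append([(w*c).sum()/w.sum(),r])
pts=np.array(pts);print(pts.round(2).tolist());k=np.polyfit(pts[:,1],pts[:,0],1);print(k)
K=np.array(robot.calibration('wrist')['intrinsics'])
a=np.radians(T[2]);n=np.array([np.cos(a),np.sin(a),0])
def onp(uv,off=-.029):
    o=stand2w(T,[[off,0,0]])[0]; d=Tc[:3,:3]@np.linalg.solve(K,[uv[0],uv[1],1]);c=Tc[:3,3];p=c+d*((o-c)@n)/(d@n)
    q=p-[T[0],T[1],0];return np.array([-np.sin(a)*q[0]+np.cos(a)*q[1],q[2]])
for kk in (k,np.polyfit(pts[1:-1,1],pts[1:-1,0],1)):
    s=[onp((np.polyval(kk,v),v)) for v in(197,187)];e=s[0]-s[1];print('phi',np.degrees(np.arctan2(-e[0],e[1])))
# vertical reference: plate/holes row check of roll
for u in [(115+200,0)]: pass
```

```text
[[259.85, 187.0], [259.77, 188.0], [259.51, 189.0], [259.3, 190.0], [259.02, 191.0], [258.7, 192.0], [258.45, 193.0], [258.27, 194.0], [257.97, 195.0], [257.89, 196.0]]
[-2.38341048e-01  3.04516524e+02]
phi 9.707426119013162
phi 10.483513557781903
```

```bash
cat > tgt.py <<'E'
from hexfit import *
T=(.5147,-.2675,-2.1)
def target(phi=10.2,back=0,x=.025,y=.03,z=.160):
    r=R.from_rotvec(np.array([np.cos(np.radians(T[2])),np.sin(np.radians(T[2])),0])*phi,degrees=True)*R.from_euler('xyz',[180,0,180+T[2]],degrees=True)
    zt=r.as_matrix()[:,2]
    return stand2w(T,[[x,y,z]])[0]+(.019-back)*zt, r.as_euler('xyz',degrees=True)
E
python3 - <<'E'
from tgt import *
for b in (.08,.055,0):
    t=target(back=b);print(t);delta(*t)
E
```

```text
(array([ 0.54038669, -0.24923116,  0.22003593]), array([169.8,   0. , 177.9]))
delta [-0.0604 -0.0081  0.0363] turn [-10.34  26.13   2.28] rows>= 1.1355232507784285 2.6350322374201727
(array([ 0.54054892, -0.24480701,  0.19543104]), array([169.8,   0. , 177.9]))
delta [-0.0496 -0.0036  0.0583] turn [-10.34  26.13   2.28] rows>= 1.2264164380623126 2.6350322374201727
(array([ 0.54090581, -0.23507389,  0.14130028]), array([169.8,   0. , 177.9]))
delta [-0.0257  0.0064  0.1069] turn [-10.34  26.13   2.28] rows>= 1.7614773849895815 2.6350322374201727
```

```bash
python3 -m creep '-0.02 -0.003 0.006 -3 8 0.8; -0.04 -0.005 0.02 -7 17 1.5; -0.06 -0.008 0.036 -10.3 26.1 2.3; -0.06 -0.008 0.036 -10.3 26.1 2.3; -0.06 -0.008 0.036 -10.3 26.1 2.3'; python3 -c "
from tgt import *
delta(*target())
np.save('w7.npy',wristT()); f=robot.grab_frame('wrist');cv2.imwrite('pics/w7.png',f);cv2.imwrite('pics/w7z.png',cv2.resize(f[190:290,190:320],None,fx=6,fy=6,interpolation=cv2.INTER_CUBIC))"
```

```text
time_s: 7.12
tcp_pos: [0.5408, -0.2492, 0.2198]
tool_rot: [169.9, 0.0, 177.9]
force: [0.2, -1.1, 1.0]
opening: 0.0855
delta [0.0004 0.0001 0.0797] turn [-0.06  0.04  0.03] rows>= 1.2758600225180365 0.006873595602315113
```

View pics/w7z.png

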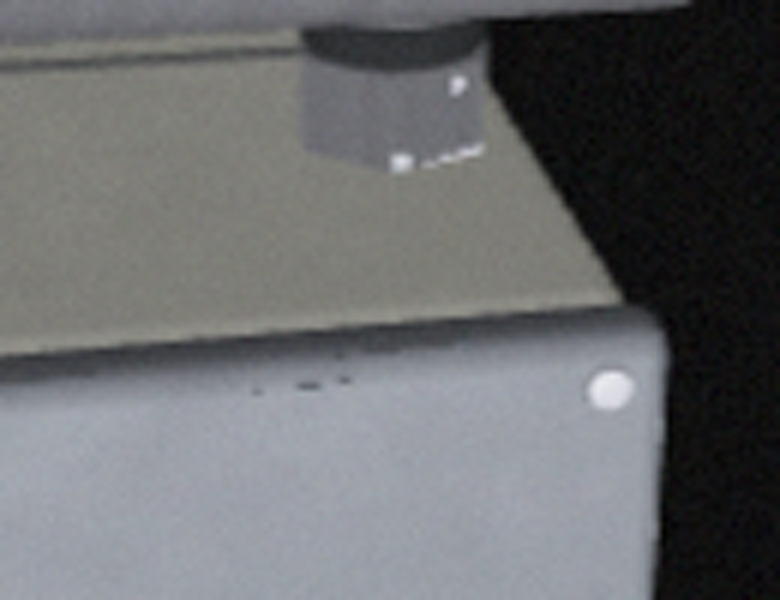

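View pics/w7.png

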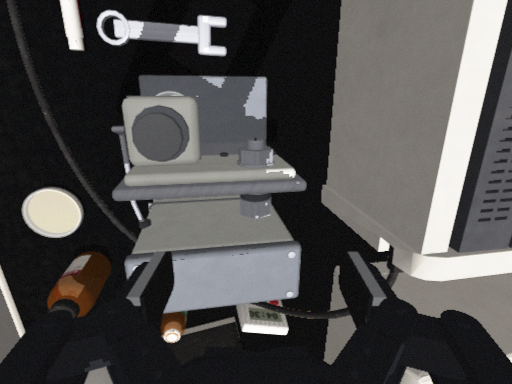

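```bash
python3 -m creep '0 0 0.02 0 0 0; 0 0 0.038 0 0 0; 0 0 0.05 0 0 0; 0 0 0.055 0 0 0; 0 0 0.055 0 0 0' 0.6; python3 -c "
from tgt import *
delta(*target())
np.save('w8.npy',wristT()); f=robot.grab_frame('wrist');cv2.imwrite('pics/w8.png',f)
f=robot.grab_frame('scene');cv2.imwrite('pics/s8.png',cv2.resize(f[110:290,160:360],None,fx=3.3,fy=3.3))"
```

```text
time_s: 7.8
tcp_pos: [0.5403, -0.2394, 0.167]
tool_rot: [169.9, 0.1, 177.9]
force: [0.6, 0.3, 0.7]
opening: 0.0511
delta [-0.0004 -0.0003  0.0261] turn [-0.1   0.13  0.01] rows>= 0.41759290421034306 0.015649603015127394
```

View pics/w8.png

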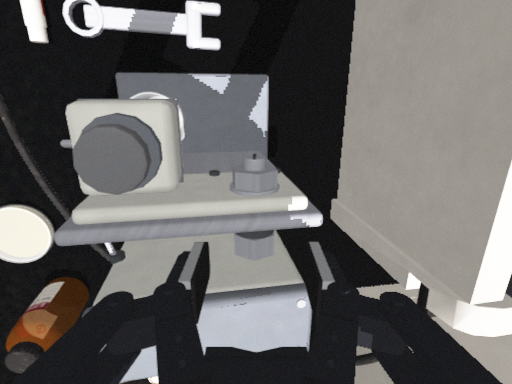

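View pics/s8.png

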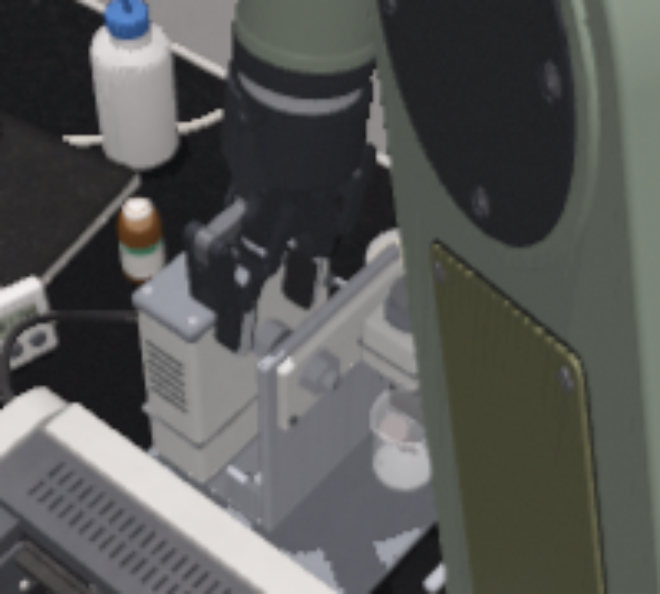

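```bash
python3 -m creep '0 0 0.01 0 0 0; 0 0 0.018 0 0 0; 0 0 0.024 0 0 0; 0 0 0.0265 0 0 0; 0 0 0.0265 0 0 0'; python3 -c "
from tgt import *
delta(*target());print(robot.get_obs()['torque'])
f=robot.grab_frame('wrist');cv2.imwrite('pics/w9.png',f)"
```

```text
time_s: 8.52
tcp_pos: [0.5409, -0.2349, 0.141]
tool_rot: [169.9, 0.2, 177.9]
force: [-0.1, -0.3, 0.8]
opening: 0.051
delta [ 0.     -0.0001 -0.0004] turn [-0.11  0.15  0.02] rows>= 0.0060979402381045635 0.01740057909066393
[-0.04839722 -0.00809927 -0.00081839]
```

View pics/w9.png

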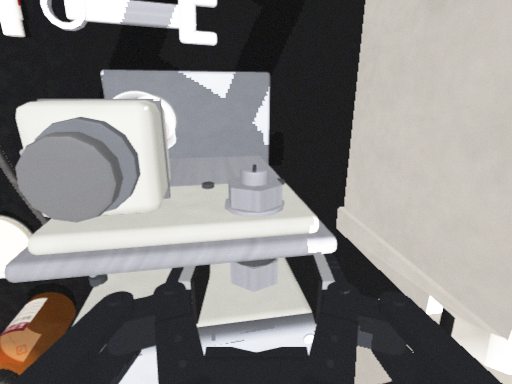

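```bash
python3 -m creep '0 0 0 0 0 0; 0 0 0 0 0 0; 0 0 0 0 0 0; 0 0 0 0 0 0' 0.29 20; python3 -m creep '0 0 0 0 0 0; 0 0 0 0 0 0' 0.25 20
```

```text
time_s: 9.07
tcp_pos: [0.541, -0.235, 0.1413]
tool_rot: [169.9, 0.2, 177.9]
force: [0.4, -0.4, -0.5]
opening: 0.0244
time_s: 9.32
tcp_pos: [0.5411, -0.236, 0.1412]
tool_rot: [170.0, 0.2, 177.9]
force: [-1.4, -4.5, -0.8]
opening: 0.0215
```

```bash
python3 -m creep '0 0 0 0 0 0; 0 -0.0003 0 0 0 0; 0 -0.0003 0 0 0 0' 0 30; python3 -c "
from tgt import *
delta(*target());print(robot.get_obs()['torque'])
f=robot.grab_frame('wrist');cv2.imwrite('pics/w10.png',f);cv2.imwrite('pics/w10z.png',cv2.resize(f[150:300,180:330],None,fx=4,fy=4,interpolation=cv2.INTER_CUBIC))"
```

```text
time_s: 9.7
tcp_pos: [0.5411, -0.236, 0.1413]
tool_rot: [170.0, 0.2, 177.9]
force: [-0.7, -1.3, 1.0]
opening: 0.0211
delta [0.0002 0.0009 0.0001] turn [-0.2   0.2   0.02] rows>= 0.015013885916496002 0.026195537465480544
[-0.3255608   0.056417   -0.01174676]
```

View pics/w10z.png

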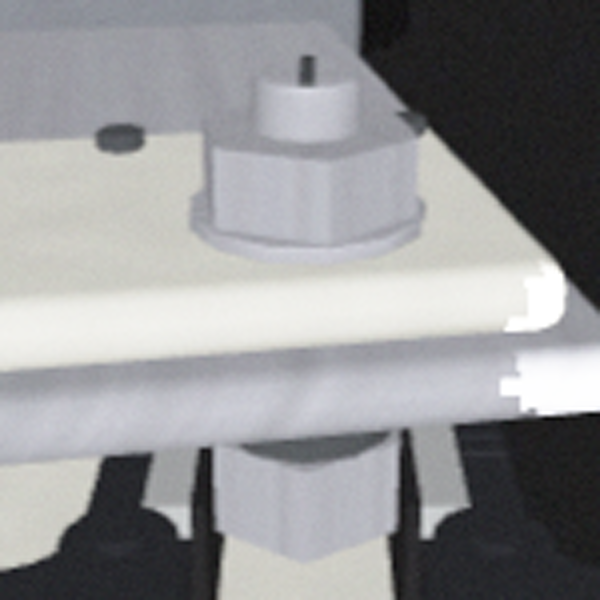

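```bash
python3 -m creep '0 0 0 0 0 0; 0 0 0 0 0 0; 0 0 0 0 0 0; 0 0 0 0 0 0' 0 45; python3 -c "
from tgt import *
delta(*target())
f=robot.grab_frame('wrist');cv2.imwrite('pics/w11.png',cv2.resize(f[0:300,0:400],None,fx=2,fy=2,interpolation=cv2.INTER_CUBIC))
f=robot.grab_frame('top');cv2.imwrite('pics/t11.png',cv2.resize(f[110:290,160:360],None,fx=3.3,fy=3.3))
f=robot.grab_frame('scene');cv2.imwrite('pics/s11.png',cv2.resize(f[110:290,160:360],None,fx=3.3,fy=3.3))"
```

```text
time_s: 10.25
tcp_pos: [0.541, -0.236, 0.1413]
tool_rot: [170.0, 0.2, 177.9]
force: [-0.2, -1.6, 0.9]
opening: 0.0213
delta [0.0002 0.0009 0.0002] turn [-0.2   0.2   0.03] rows>= 0.01511147989645548 0.02642611060380934
```

View pics/w11.png

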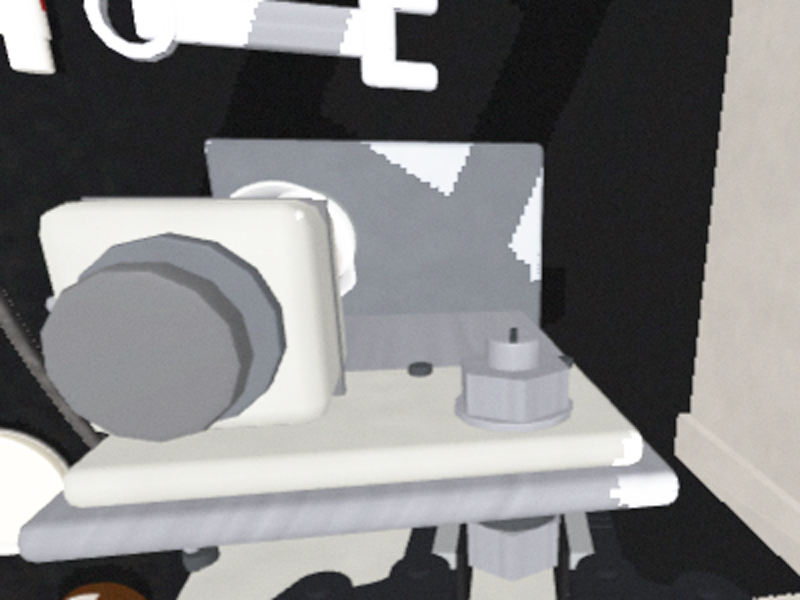

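View pics/s11.png

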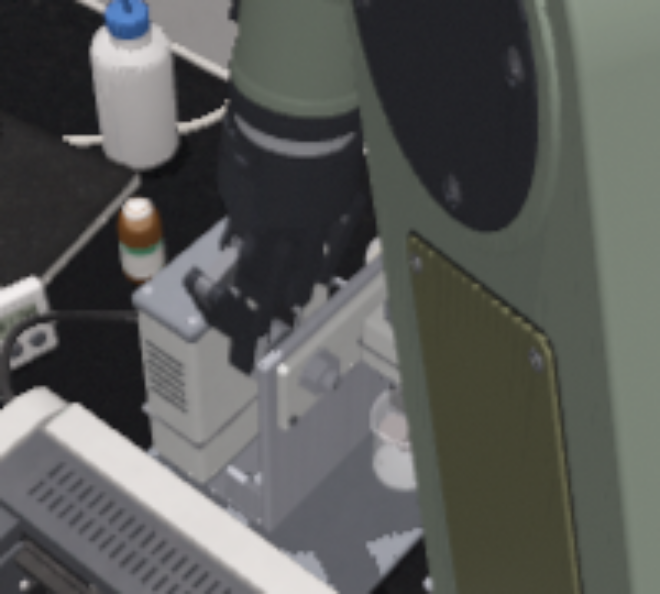

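```bash
python3 -c "
from station import robot
o=robot.get_obs();print(o['opening'],o['force'],o['time_s']);print(robot.hand_in())"
```

```text
0.020851736109980652 [-0.8548518  -2.62446147  0.99762426] 10.4
the job is handed in; nothing more can be done
None
```

I pressed the ejector key until the used tip dropped into the beaker. I then gripped the bolt head across two opposite flats with the tool rolled 10° to match the bolt. The job was handed in at 10.4 s with the gripper still holding at a 45 N setting. No verdict was given.

**What the last checks showed:**
- **Grip:** the opening read 20.9–21.3 mm on the 22 mm head. The force on the tool was under 3 N. The actual contact force on the bolt was not measured.
- **Bolt:** in the wrist view its slot lay upright along the tool both before and after closing, so I saw no turning. The bolt's starting angle was about 10°, read from the slot to within about 1.5°.
- **Position:** the grasp point is within about 1 mm of the position I aimed for, 25 mm along the stand's x.
- **Ejector key and tip:** the key is up again. The scene picture, partly blocked by the arm, shows the beaker upright with the tip inside. The tip's depth in the beaker was not measured.

**What disagreed:**
- **Stand position:** the cameras put the stand's sideways position up to about 5 mm apart, and its heading between −1.4° and −2.4°. I used the wrist view for the approach.
- **First contact:** it gave 4.5 N sideways and pushed the tool 1 mm. Re-centring brought that down to 1.3 N before I tightened the grip.
- **Bolt angle:** an early coarse fit of the bolt head gave about 4°. The closer slot reading and the even look of the head in line with the tool replaced it.

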